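# Hold the bolt head behind the bracket while the nut is undone

## Robot

A 7-joint arm with a two-finger parallel gripper is mounted at the origin on the work surface. World frame = base frame: x ahead of the robot, y to its left, z up, the work surface at z = 0. Lengths are in mm, angles in rad, forces in N, time in s.
With the tool pointing down it reaches from about 400 to 875 mm from the base axis. Payload 4.4 kg.
Tool frame: the origin (TCP) lies at the very end of the fingers, on their centre line; the grasp point (between the pads) lies 19 mm behind it; z points along the fingers, x is the direction in which the jaws open and shut, and the axes are right-handed (so a half turn about z gives the same grasp; the last joint's range is limited). The gripper opens to 85 mm and grips with 20 to 120 N. Pads are 22 mm wide; open, the fingers measure 114 mm over their backs; the gripper's body (76 mm by 85 mm) begins 54 mm behind the grasp point. The pads swing forward as they close: fully open they stand 13 mm farther back than shut.
Start: joints at [1.119, 0.628, 0.038, 1.517, -0.027, 0.996, -0.02], TCP at [244.625, -602.227, 199.213] pointing down, gripper open.
Joint ranges: [-3.06, 3.06], [-0.37, 2.12], [-1.25, 1.32], [0.18, 2.47], [-1.1, 4.24], [0.23, 1.98], [-2.94, 2.94]. Speed limits (rad/s): [2.57, 2.57, 3.14, 3.14, 3.14, 3.14, 3.14].

## Interface

Orientations are given as [roll, pitch, yaw] about the fixed x, y, z axes, in that order (R = Rz(yaw) Ry(pitch) Rx(roll)).
In Python, from cell import telemetry, get_image, get_calibration, ctrl gives the robot as it stands. The module is installed in compiled form; this text tells all that it offers.
- The arm moves only by the tool arm_command, never from a script. Its arguments are lists of equal length, an entry for each row: "rot": the turn, a rotation vector about the world's x, y, z in degrees, a list of three; "slide": the shift along the world's x, y, z in mm, a list of three; "gripper": the finger opening in mm, from 0 to 85.4. A call has 1 to 5 rows; each row shifts and turns the pose as measured when the row begins; what a row does not reach is not made up. A row lasts 1/12 s, in which the tool goes at most 41.7 mm and 7.16 degrees, less where a joint would pass 70% of its speed; a pose out of reach is approached as far as the arm can. A call with a gripper value outside its range is refused whole. The fingers move at their own pace and stop on an object; the grip force is fixed at half the most. Time passes only in rows, so rows that do not move let the fingers close. It gives the time, the measured TCP pose, the force and the opening at its end, in the units of the state.
- telemetry.read_state(): the state, without advancing time (a new reading comes with each control period).
- get_image(name): name is "side" or "top" or "wrist"; returns (picture, depth): 420x560x3 uint8, red, green, blue; 420x560 float32, mm along the optical axis (not along the pixel's ray), 0 where there is no reading.
- get_calibration(name): a dict with "fx", "fy", "cx", "cy" (pixels), "D" ([k1, k2, p1, p2, k3] as OpenCV has them; the pictures are not rectified), "xyz" and "attitude" of the camera in the world. Camera axes: x right, y up, looking along -z (the intrinsics and any distortion apply to the point x, -y, -z); pixel columns grow to the right and rows downward; lengths in mm; the calibration is good to about 2 mm. A picture is of the moment at which its call begins: read the wrist's pose just before it. get_calibration takes no time and is no camera call; for the wrist camera it gives the pose at the moment of the call.
- ctrl.finish_job(): hands the job in, once; it reports no verdict.
The state is a dict: "clock": time; "qpos": joint angles; "qd": joint speeds; "tau": joint torques, N m; "eef_pos": TCP position; "tool_rot": TCP orientation; "force": force on the tool from outside, world axes, zero at the start; "torque": the same for the moment, N m; "width": finger opening in mm.
Only numpy, scipy, OpenCV 4.12 (cv2) and the standard library are available. Lean on these libraries where they do the work, as an engineer would, in place of code of your own. Each camera call takes 0.05 s, during which the arm holds its last target.

## Task

I am about to undo the nut on the bracket: first lift the blue parts caddy by its grip bar and carry it level, washers and all, to the green mat, and stand it squarely in the middle of the mat and let go. Then reach down into the narrow gap behind the bracket plate, grip the hidden square bolt head on its two side flats, turn it back until the red spanner, which keeps sagging, is level, and finish while still gripping the head so that it cannot turn. Do not touch the spanner, and leave everything else on the table where it is.

Things in the scene. Friction and masses are not known exactly. Their poses are not given: they have to be found in the camera images.
- caddy: Open blue plastic parts caddy, 150 (its x) x 100 (its y), walls 40 high and 4 thick, floor 4 thick. Loose, about 0.25 to 0.5 kg, origin at the centre of its underside, z up. A central wall along its x carries a black grip bar above it. A steel washer lies loose in each of its two compartments.
- caddy_grip (a point): Centre of the caddy's black grip bar, 75 above the caddy's underside. Bar: 100 long along the caddy's x, 22 wide along its y, 26 tall (62 to 88 above the underside). Axes as the caddy's.
- mat: Thin green mat fixed on the table beside the bracket (on the bracket's -y side), 190 (its x) x 140 (its y) x 3 thick, origin at the centre of its underside.
- bracket: Grey U-bracket fixed on a wooden board 130 x 100 x 12; origin on the table straight below the bolt head centre, z up. Two upright plates 70 wide (bracket y), tops 110 above the table: 6 thick with inner face at bracket x -22, and 8 thick with inner face at x +22. The 44 wide gap between is open above and to bracket +y and -y and holds only the bolt; its floor is 18 above the table.
- bolt_head (a point): Centre of the brass square bolt head in the gap between the plates, 85 above the table, 25 below the plate tops; axes as the bracket's (not turning with the bolt). Head: 24 x 24 square, 20 long along the bolt axis (= bracket x, from -10 to +10). A round collar, 18 across, 12 long, lies between head and +x plate.
- head_left: The half of the square bolt head towards bracket +y, with the flat on that side; it turns with the bolt. Origin at the centre of the whole head; its axes turn with the bolt.
- head_right: The other half of the square bolt head, towards bracket -y, with the flat on that side. Origin and axes as head_left.
- bolt (a joint): Turn of the bolt (head, nut, spanner together) about bracket +x, rad. 0: spanner level, side flats plumb. Negative: the handle (+y end) sags; stops at -0.30 and +0.6. Starts -0.28 to -0.16; left alone it creeps down at about 0.01 rad/s to the stop. Turning it back slowly takes under 0.3 N m. Gripped out of line with its flats, the head jams instead of squaring itself.
- spanner: Short ring spanner with a red handle on the nut, on the outer (+x) face of the bracket; handle runs to bracket +y, reaching 119 from the bolt axis, 16 tall, 7 thick, at bracket x 34 to 46. Origin at the centre of the bolt head, axes turn with the bolt. Not to be touched.
- washer_a_c (a point): Centre of a loose steel washer in the caddy, 28 across, 8 thick.
- washer_b_c (a point): Centre of the other loose washer in the caddy, the same size.
- bottle: Bystander: blue drinking bottle, 66 diameter, 200 tall, upright. Origin in its underside. Leave where it is.
- jar: Bystander: clear screw jar, 60 diameter, 70 tall. Origin in its underside. Leave where it is.
- tin: Bystander: metal tin, 64 diameter, 60 tall. Origin in its underside. Leave where it is.
- bit_case: Bystander: flat black case of screwdriver bits, 100 x 160 x 26 (about 40 high with bits). Origin in its underside. Leave where it is.
- screwdriver: Bystander: orange-handled screwdriver lying down. Origin in its underside. Leave where it is.
- pliers: Bystander: green-handled pliers lying flat, 200 long. Origin in its underside. Leave where it is.
- socket: Bystander: steel socket, 26 diameter, 40 tall, standing. Origin in its underside. Leave where it is.

How it is judged:
By the outcome, as a careful person would: the job done as asked, in the order asked, and still so for the second after the job is handed in, while the arm keeps its last pose, push and grip.
It also fails if it takes over 48 s, if anything falls off the work surface, if the arm or the gripper's body presses on something with over 40 N, if the wrist force passes 120 N, or if a joint passes its speed limit or range.

## Working session

There is one attempt and no reset: what is moved stays moved. The work goes in short steps, Python scripts to look and compute and a tool call to move; the robot and the scene stay as the last step left them, time stands still between calls to the robot, and variables do not carry over. Pictures are saved under pics/ and viewed, and the job is handed in when it is done.

Besides the shell and the picture viewer there is one more tool, called after "Call:" as name(argument=value, ...) on one line, values as JSON. arm_command: Moves the arm, as the interface text tells. Its arguments: {"type":"object","properties":{"rot":{"type":"array"},"slide":{"type":"array"},"gripper":{"type":"array"}},"required":["rot","slide","gripper"]}

```bash
mkdir -p pics; ls; cat > h.py <<'E'
import numpy as np, cv2
from cell import telemetry, get_image, get_calibration, ctrl
from scipy.spatial.transform import Rotation as R
def snap(name,fn):
    st=telemetry.read_state(); c=get_calibration(name); im,d=get_image(name)
    cv2.imwrite('pics/'+fn+'.png',im[:,:,::-1]); np.savez('pics/'+fn+'.npz',im=im,d=d,c=np.array([c],dtype=object),st=np.array([st],dtype=object))
    return im,d,c,st
def load(fn):
    z=np.load('pics/'+fn+'.npz',allow_pickle=True); return z['im'],z['d'],z['c'][0],z['st'][0]
def rot(c):
    a=np.array(c['attitude'],float)
    return a if a.shape==(3,3) else R.from_euler('xyz',a).as_matrix()
def K(c): return np.array([[c['fx'],0,c['cx']],[0,c['fy'],c['cy']],[0,0,1.]])
def cloud(d,c):
    h,w=d.shape; v,u=np.mgrid[0:h,0:w]
    p=cv2.undistortPoints(np.stack([u.ravel(),v.ravel()],1).astype(np.float64)[:,None],K(c),np.array(c['D'],float))[:,0]
    z=d.ravel(); P=np.stack([p[:,0]*z,-p[:,1]*z,-z],1)@rot(c).T+np.array(c['xyz'])
    P[z==0]=np.nan
    return P.reshape(h,w,3)
def proj(P,c):
    q=(np.atleast_2d(P)-np.array(c['xyz']))@rot(c); q=q*[1,-1,-1]
    return cv2.projectPoints(q,np.zeros(3),np.zeros(3),K(c),np.array(c['D'],float))[0][:,0]
E
python3 - <<'E'
from h import *
for n in ['top','side','wrist']:
    im,d,c,st=snap(n,n+'0'); print(c)
print(st)
E
```

```text
pics
{'fx': 463.33091874120964, 'fy': 463.33091874120964, 'cx': 276.9173788643335, 'cy': 209.41428384855445, 'D': array([-0.05936711,  0.        ,  0.        ,  0.        ,  0.        ]), 'xyz': array([ 472.27792139,   60.38544473, 1241.8828634 ]), 'attitude': array([ 0.11765628, -0.01135968, -1.5837673 ])}
{'fx': 403.39274892029545, 'fy': 403.39274892029545, 'cx': 276.5608031482605, 'cy': 208.06002895552345, 'D': array([-0.11885366,  0.        ,  0.        ,  0.        ,  0.        ]), 'xyz': array([512.8147511 , 863.21538524, 928.33514718]), 'attitude': array([ 7.47012139e-01, -1.47952857e-04, -3.02394340e+00])}
{'fx': 369.2084085987339, 'fy': 369.2084085987339, 'cx': 279.48341691258764, 'cy': 210.58388940510835, 'D': array([-0.08828763,  0.        ,  0.        ,  0.        ,  0.        ]), 'xyz': array([ 308.78266757, -576.05241675,  374.12542125]), 'attitude': array([-0.2770695,  0.0014963, -1.185231 ])}
{'clock': 0.1, 'qpos': array([ 1.11922602,  0.6292269 ,  0.03844147,  1.51824177, -0.027006  ,
        0.99631329, -0.01999242]), 'qd': array([ 5.33240009e-04, -1.24515805e-03,  6.50779402e-04, -2.57128779e-03,
        9.05910001e-05,  2.84121336e-04,  1.17449496e-03]), 'tau': array([ 2.38928900e-03, -5.64533329e+01,  1.23013727e+00, -1.93972385e+01,
        1.12789683e-02,  5.43588380e-03, -7.84746049e-06]), 'eef_pos': array([ 244.38337431, -601.6605064 ,  198.40674899]), 'tool_rot': array([ 3.14158475e+00,  1.67162002e-03, -1.18501845e+00]), 'force': array([-0.46999479,  0.2422926 , -0.00398832]), 'torque': array([0.00828652, 0.01278198, 0.01155143]), 'width': 85.0872369507855}
```

View pics/top0.png

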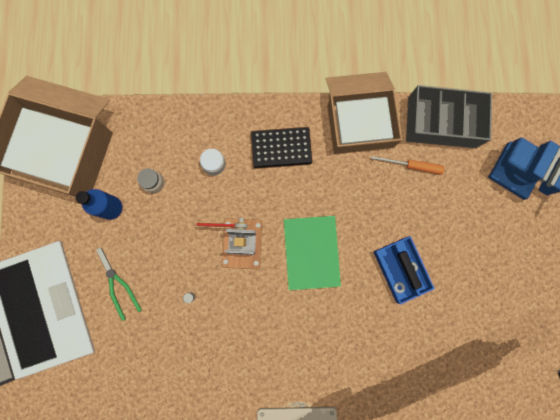

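View pics/side0.png

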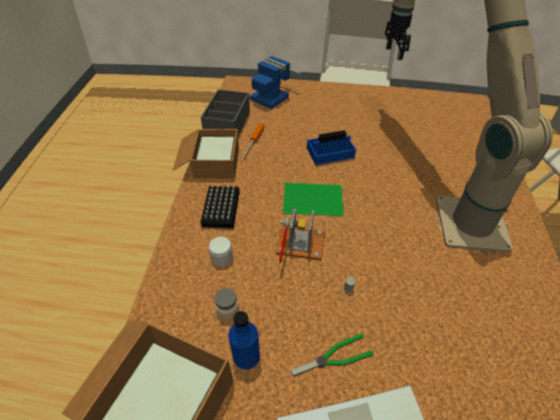

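View pics/wrist0.png

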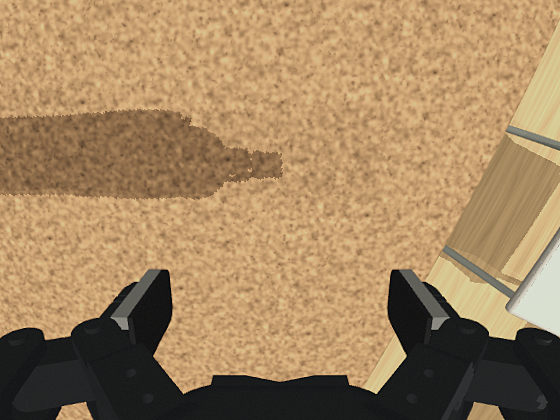

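Top view: caddy at (404,270) with its bar at (410,270), mat at (312,252), bracket at (240,242), spanner at (215,225). Next I measure these.

```bash
cat > m.py <<'E'
from h import *
def hsv(im): return cv2.cvtColor(im,cv2.COLOR_RGB2HSV)
im,d,c,st=load('top0'); P=cloud(d,c); H=hsv(im)
print('table z', np.nanmedian(P[330:350,220:260,2]))
def rect(m,lab):
    Q=P[m]; Q=Q[~np.isnan(Q[:,0])]
    r=cv2.minAreaRect(Q[:,:2].astype(np.float32)); print(lab,len(Q),r, 'zmed',np.median(Q[:,2]), 'z',np.percentile(Q[:,2],[2,98]))
    return Q
u=np.arange(560)[None,:]*np.ones((420,1)); v=np.arange(420)[:,None]*np.ones((1,560))
g=(H[...,0]>50)&(H[...,0]<75)&(H[...,1]>150)&(u>270)&(u<350)
rect(g,'mat')
reg=(u>365)&(u<440)&(v>230)&(v<310)
rect(reg&(P[...,2]>15),'caddy all'); rect(reg&(P[...,2]>25)&(P[...,2]<48),'caddy walls'); 
rect(reg&(P[...,2]>70),'bar')
reg=(u>190)&(u<270)&(v>215)&(v<275)
rect(reg&(P[...,2]>100),'plates')
for lo,hi in [(5,20),(60,90),(95,120)]: rect(reg&(P[...,2]>lo)&(P[...,2]<hi),('br',lo,hi))
rd=((H[...,0]<8)|(H[...,0]>172))&(H[...,1]>170)&(u>190)&(u<240)&(v>215)&(v<235)
Q=rect(rd,'spanner')
cv2.imwrite('pics/zt.png',cv2.resize(im[200:310,180:450,::-1],None,fx=2.95,fy=2.95,interpolation=cv2.INTER_CUBIC))
im,d,c,st=load('side0');cv2.imwrite('pics/zs.png',cv2.resize(im[120:290,200:380,::-1],None,fx=3.5,fy=3.5,interpolation=cv2.INTER_CUBIC))
E
python3 m.py
```

```text
table z 1.309794446627734
  return _methods._mean(a, axis=axis, dtype=dtype,
  ret = ret.dtype.type(ret / rcount)
Traceback (most recent call last):
  File "m.py", line 11, in <module>
    rect(g,'mat')
    ~~~~^^^^^^^^^
  File "m.py", line 7, in rect
    r=cv2.minAreaRect(Q[:,:2].astype(np.float32)); print(lab,len(Q),r, 'zmed',np.median(Q[:,2]), 'z',np.percentile(Q[:,2],[2,98]))
                                                                                                     ~~~~~~~~~~~~~^^^^^^^^^^^^^^^
IndexError: index -1 is out of bounds for axis 0 with size 0
```

```bash
sed -i "s/(H\[...,0\]>50)&(H\[...,0\]<75)/(H[...,0]>50)\&(H[...,0]<85)/; s/Q=Q\[~np.isnan(Q\[:,0\])\]/Q=Q[~np.isnan(Q[:,0])]\n    if len(Q)<5: print(lab,'few',m.sum()); return Q/" m.py; python3 m.py; python3 -c "
from h import *
im,d,c,st=load('top0');print(cv2.cvtColor(im,cv2.COLOR_RGB2HSV)[252,312],d[252,312],d[242,240],d[270,410])"
```

```text
table z 1.309794446627734
mat few 0
caddy all 1241 ((453.1835632324219, -285.58477783203125), (149.2896270751953, 103.53274536132812), 22.229957580566406) zmed 41.29016937827623 z [16.00318565 91.91372395]
caddy walls 572 ((453.1835632324219, -285.58477783203125), (149.2896270751953, 103.53274536132812), 22.229957580566406) zmed 38.66441573576526 z [25.96453349 45.4991797 ]
bar 392 ((444.69720458984375, -288.7110290527344), (116.61701202392578, 23.279953002929688), 22.528669357299805) zmed 87.74942626135635 z [72.10627225 92.83475012]
plates 218 ((537.3438720703125, 140.01220703125), (68.55474853515625, 73.8479995727539), 87.08670043945312) zmed 110.18550622586599 z [100.30283649 114.73278097]
('br', 5, 20) 1357 ((524.7982177734375, 171.1107177734375), (208.71949768066406, 154.30455017089844), 89.31519317626953) zmed 13.355005221600777 z [ 5.25269994 19.4173994 ]
('br', 60, 90) 179 ((546.8291625976562, 178.53457641601562), (148.7693328857422, 88.10039520263672), 86.49895477294922) zmed 78.71839740069049 z [61.63271581 89.45979189]
('br', 95, 120) 305 ((537.5335693359375, 139.967529296875), (68.54935455322266, 74.25455474853516), 87.23040771484375) zmed 108.26302851864193 z [ 95.41505175 114.24958086]
spanner 74 ((573.2532348632812, 202.33319091796875), (94.4718246459961, 5.689295291900635), 86.6515121459961) zmed 79.88173113816424 z [67.37216043 90.81089516]
[ 65 117 174] 1230.3168 1139.1075 1149.6521
```

```bash
sed -i "s/\[...,1\]>150)&(u>270)/[...,1]>60)\&(u>270)/" m.py; python3 m.py | head -2
```

```text
table z 1.309794446627734
mat 3619 ((502.9412841796875, -46.902923583984375), (188.4663543701172, 137.9577178955078), 3.1952080726623535) zmed 3.949068457796784 z [-1.11013001  8.87246305]
```

View pics/zt.png

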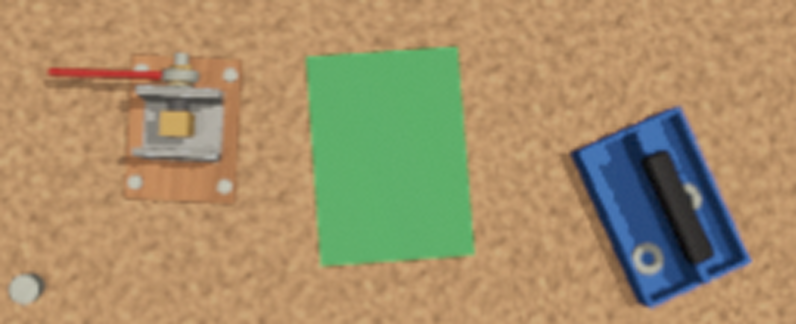

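View pics/zs.png

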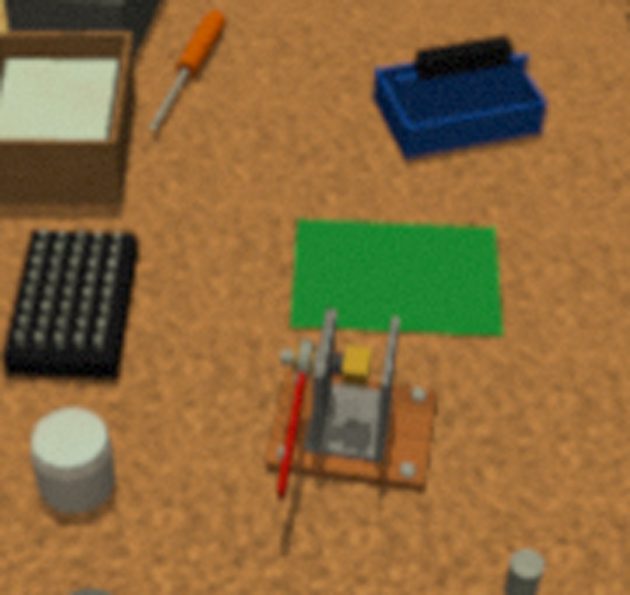

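Mat centre (503,−47), yaw 3.2°. Caddy about (450,−287), yaw about 22°, so the tool is already aligned with it. I'll move over the caddy.

Call:
arm_command(rot=[[0,0,0],[0,0,0],[0,0,0],[0,0,0],[0,0,0]], slide=[[20,32,0],[21,33,0],[22,34,0],[22,34,0],[22,34,0]], gripper=[85,85,85,85,85])

```text
clock: 0.57
eef_pos: [342.8, -438.3, 196.1]
tool_rot: [3.133, -0.001, -1.206]
force: [1.5, 0.1, -0.4]
width: 85.0
```

Call:
arm_command(rot=[[0,0,0],[0,0,0],[0,0,0],[0,0,0],[0,0,0]], slide=[[22,34,0],[22,34,0],[20,30,0],[15,22,0],[0,0,0]], gripper=[85,85,85,85,85])

```text
clock: 0.98
eef_pos: [429.1, -302.1, 195.4]
tool_rot: [3.137, 0.004, -1.193]
force: [0.2, 0.7, -0.3]
width: 85.1
```

```bash
cat > m2.py <<'E'
from m import *
im,d,c,st=snap('wrist','w1'); P=cloud(d,c); print(st['eef_pos'],st['tool_rot'])
m=(P[...,2]>80)&(P[...,2]<95); 
# dark bar
m&=(im.max(2)<80)
v,u=np.where(m); print(u.min(),u.max(),v.min(),v.max())
E
python3 m2.py 2>&1 | tail -2
```

```text
[ 429.11412766 -302.147707    195.42065892] [ 3.13699577  0.00423937 -1.19329589]
257 287 93 220
```

View pics/w1.png

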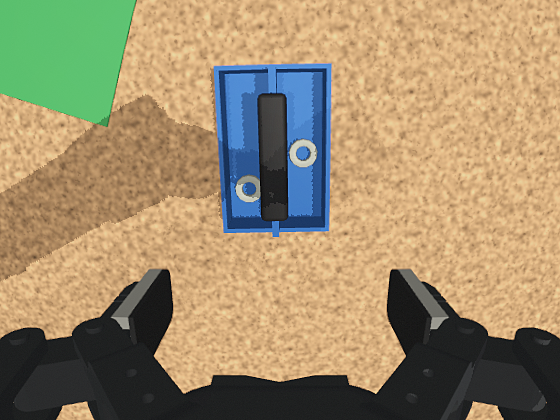

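The caddy is well in view: bar at u 259–287, v 93–220, and one washer in each compartment.

```bash
cat > m3.py <<'E'
from h import *
im,d,c,st=load('w1'); P=cloud(d,c)
def rr(m,l):
    Q=P[m]; r=cv2.minAreaRect(Q[:,:2].astype(np.float32)); print(l,len(Q),r,np.median(Q[:,2]))
    return r
m=(P[...,2]>80)&(P[...,2]<95)&(im.max(2)<80); m=cv2.morphologyEx(m.astype(np.uint8),cv2.MORPH_OPEN,np.ones((3,3)))>0
rr(m,'bar')
H=cv2.cvtColor(im,cv2.COLOR_RGB2HSV); b=(H[...,0]>95)&(H[...,0]<125)&(H[...,1]>90)
b&=(np.arange(420)[:,None]<245)
b=cv2.morphologyEx(b.astype(np.uint8),cv2.MORPH_OPEN,np.ones((3,3)))>0
rr(b&(P[...,2]>34)&(P[...,2]<46),'walltop')
E
python3 m3.py
```

```text
bar 3520 ((454.22235107421875, -286.5231628417969), (98.55866241455078, 21.800504684448242), 22.73402214050293) 88.78675729048445
walltop 2806 ((453.7671203613281, -286.505859375), (150.1572723388672, 100.13504791259766), 22.67023277282715) 40.81430071532213
```

Call:
arm_command(rot=[[0,0,1],[0,0,0],[0,0,0],[0,0,0],[0,0,0]], slide=[[13,8,-20],[13,8,-30],[0,0,-30],[0,0,-20],[0,0,0]], gripper=[85,85,85,85,85])

```text
clock: 1.45
eef_pos: [453.8, -294.1, 94.0]
tool_rot: [3.137, -0.006, -1.181]
force: [-0.8, 0.4, -0.8]
width: 85.0
```

Call:
arm_command(rot=[[0,0,0.4],[0,0,0],[0,0,0],[0,0,0]], slide=[[0,7.5,-10],[0,0,-15],[0,0,-12],[0,0,0]], gripper=[85,85,85,85])

```text
clock: 1.78
eef_pos: [451.1, -292.6, 57.4]
tool_rot: [3.134, -0.008, -1.181]
force: [0.1, 0.1, -0.1]
width: 84.9
```

```bash
cat >> h.py <<'E'
def corr(target_rpy_deg, target_pos=None, st=None):
    st=st or telemetry.read_state()
    Rt=R.from_euler('xyz',target_rpy_deg,degrees=True); Rc=R.from_euler('xyz',st['tool_rot'])
    print('rot',np.round((Rt*Rc.inv()).as_rotvec(degrees=True),2), 'slide',None if target_pos is None else np.round(np.array(target_pos)-st['eef_pos'],1),'w',round(st['width'],1),'F',np.round(st['force'],1),'T',np.round(st['torque'],2),'t',round(st['clock'],2))
E
python3 -c "
from h import *
corr([180,0,22.7-90],[454,-286.5,55])"
```

```text
rot [ 0.6  -0.24  0.39] slide [ 2.9  6.1 -2.4] w 84.9 F [ 0.1  0.1 -0.1] T [ 0.04 -0.03  0.03] t 1.78
```

Call:
arm_command(rot=[[0.6,-0.24,0.4],[0,0,0],[0,0,0]], slide=[[3,6,-2.4],[0,0,0],[0,0,0]], gripper=[85,85,85])

```text
clock: 2.03
eef_pos: [454.2, -289.6, 57.4]
tool_rot: [-3.14, -0.003, -1.178]
force: [0.6, 0.1, 0.8]
width: 85.0
```

```bash
python3 -c "
from h import *
corr([180,0,22.7-90],[454,-286.5,55])"
```

```text
rot [0.1  0.12 0.17] slide [-0.2  3.1 -2.4] w 85.0 F [0.6 0.1 0.8] T [-0.01 -0.02  0.  ] t 2.03
```

Call:
arm_command(rot=[[0,0.1,0.2],[0,0,0],[0,0,0]], slide=[[0,3.5,-3],[0,1,-1],[0,0,0]], gripper=[85,85,85])

```text
clock: 2.28
eef_pos: [455.3, -286.1, 55.4]
tool_rot: [-3.14, -0.005, -1.175]
force: [0.4, -0.8, -0.4]
width: 84.8
```

```bash
python3 -c "
from h import *
corr([180,0,22.7-90],[454,-286.5,55])"
```

```text
rot [0.22 0.22 0.01] slide [-1.3 -0.4 -0.4] w 84.8 F [ 0.4 -0.8 -0.4] T [-0.   -0.01 -0.01] t 2.28
```

Call:
arm_command(rot=[[0.2,0.2,0],[0,0,0],[0,0,0],[0,0,0],[0,0,0]], slide=[[-1,0,0],[0,0,0],[0,0,0],[0,0,0],[0,0,0]], gripper=[10,10,10,10,10])

```text
clock: 2.7
eef_pos: [454.7, -285.9, 56.0]
tool_rot: [-3.141, -0.001, -1.174]
force: [0.2, 0.4, 1.3]
width: 24.8
```

Call:
arm_command(rot=[[0,0,0],[0,0,0],[0,0,0],[0,0,0],[0,0,0]], slide=[[0,0,0],[0,0,0],[0,0,0],[0,0,0],[0,0,0]], gripper=[10,10,10,10,10])

```text
clock: 3.12
eef_pos: [455.0, -286.1, 56.3]
tool_rot: [-3.141, -0.001, -1.174]
force: [-0.8, -0.3, 1.5]
width: 10.1
```

```bash
python3 -c "
from h import *
corr([180,0,22.7-90],[454,-286.5,55])"
```

```text
rot [ 0.05  0.07 -0.04] slide [-1.  -0.4 -1.3] w 10.1 F [-0.8 -0.3  1.5] T [ 0.04 -0.01 -0.  ] t 3.12
```

Opening 10 means the 22 mm bar isn't between the pads. Looking.

```bash
python3 -c "
from h import *
snap('wrist','w2');snap('side','s2')
im=load('s2')[0];cv2.imwrite('pics/s2z.png',cv2.resize(im[60:260,220:420,::-1],None,fx=3,fy=3))"
```

```text
(no output)
```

View pics/w2.png

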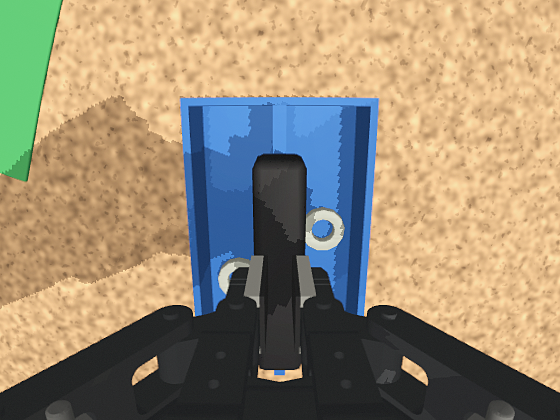

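View pics/s2z.png

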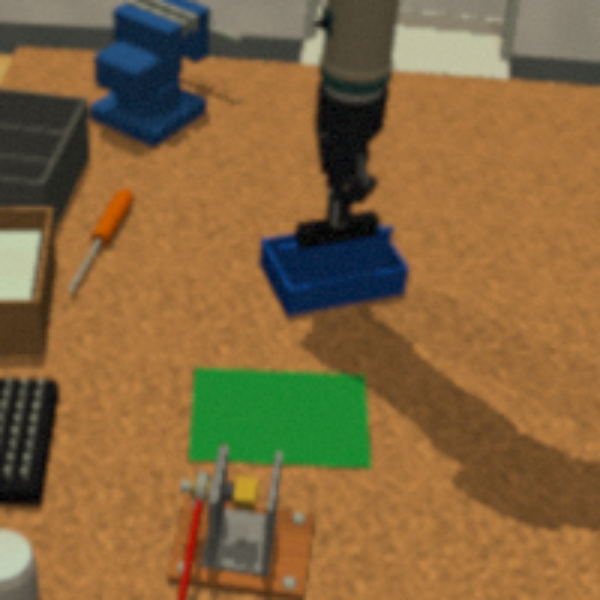

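```bash
python3 - <<'E'
from h import *
im,d,c,st=load('w2');P=cloud(d,c)
Rt=R.from_euler('xyz',st['tool_rot']).as_matrix()
L=(P-st['eef_pos'])@Rt
for v in (200,250,260,270,280,300,320,340,360):
    print(v,[(u,*np.round(L[v,u]).astype(int)) for u in range(236,328,6)])
E
```

```text
200 [(236, np.int64(-27), np.int64(-12), np.int64(51)), (242, np.int64(-23), np.int64(-12), np.int64(51)), (248, np.int64(-20), np.int64(-12), np.int64(51)), (254, np.int64(-10), np.int64(-32), np.int64(-31)), (260, np.int64(-8), np.int64(-33), np.int64(-32)), (266, np.int64(-5), np.int64(-33), np.int64(-33)), (272, np.int64(-3), np.int64(-33), np.int64(-33)), (278, np.int64(0), np.int64(-33), np.int64(-31)), (284, np.int64(2), np.int64(-33), np.int64(-34)), (290, np.int64(4), np.int64(-33), np.int64(-34)), (296, np.int64(7), np.int64(-33), np.int64(-33)), (302, np.int64(9), np.int64(-33), np.int64(-31)), (308, np.int64(18), np.int64(-12), np.int64(51)), (314, np.int64(22), np.int64(-12), np.int64(51)), (320, np.int64(26), np.int64(-12), np.int64(51)), (326, np.int64(30), np.int64(-11), np.int64(53))]
250 [(236, np.int64(-29), np.int64(22), np.int64(51)), (242, np.int64(-24), np.int64(22), np.int64(51)), (248, np.int64(-21), np.int64(22), np.int64(51)), (254, np.int64(-11), np.int64(-10), np.int64(-30)), (260, np.int64(-8), np.int64(-12), np.int64(-33)), (266, np.int64(-5), np.int64(
[... 5580 characters left out ...]
p.int64(-9), np.int64(43), np.int64(-33)), (266, np.int64(-6), np.int64(43), np.int64(-33)), (272, np.int64(-3), np.int64(43), np.int64(-33)), (278, np.int64(0), np.int64(43), np.int64(-34)), (284, np.int64(2), np.int64(44), np.int64(-32)), (290, np.int64(5), np.int64(43), np.int64(-34)), (296, np.int64(8), np.int64(44), np.int64(-32)), (302, np.int64(7), np.int64(6), np.int64(-80)), (308, np.int64(7), np.int64(-9), np.int64(-99)), (314, np.int64(8), np.int64(-17), np.int64(-109)), (320, np.int64(9), np.int64(-17), np.int64(-109)), (326, np.int64(-9223372036854775808), np.int64(-9223372036854775808), np.int64(-9223372036854775808))]<stdin>:6: RuntimeWarning: invalid value encountered in cast
```

```bash
python3 - <<'E'
from h import *
for f in ('wrist0','w1','w2'):
    im,d,c,st=load(f);P=cloud(d,c)
    Rt=R.from_euler('xyz',st['tool_rot']).as_matrix()
    L=(P-st['eef_pos'])@Rt
    print(f,'cam in tool',np.round((np.array(c['xyz'])-st['eef_pos'])@Rt,1))
    m=(np.abs(L[...,1]+9)<6)&(L[...,2]<-10)&(np.abs(L[...,0])<60)
    m&=(L[...,2]<-35) if f=='w2' else True
    Q=L[m]; print('tipmost z',np.percentile(Q[:,2],[99.9,99,97,95,90]))
    for s in (-1,1):
        q=Q[Q[:,0]*s>0]; t=np.percentile(q[:,2],98)
        k=q[q[:,2]>t-6]; print(s,t,'x',np.percentile(k[:,0],[2,50,98]),'y',np.percentile(k[:,1],[2,98]))
E
```

```text
wrist0 cam in tool [   0.2  -69.3 -175.7]
tipmost z [-47.50469282 -51.41422218 -55.81175077 -59.37286037 -67.01880336]
-1 -53.86681918432388 x [-55.20812777 -43.36134198 -42.14745158] y [-11.54464889  -3.57991427]
1 -53.725180701543835 x [42.53264323 43.62862507 55.56039566] y [-11.5277404   -3.39664706]
w1 cam in tool [   0.2  -69.3 -175.8]
tipmost z [-46.98888949 -50.95871352 -55.44151125 -59.16850832 -66.84051937]
-1 -53.394577357541635 x [-55.08861213 -43.01665329 -41.98885252] y [-11.56777283  -3.36580196]
1 -53.43494792438654 x [42.37449205 43.6010989  55.39353645] y [-11.56256389  -3.2452081 ]
w2 cam in tool [   0.2  -69.3 -175.7]
tipmost z [-38.19981581 -42.64975631 -50.75420957 -57.52308315 -74.34110612]
-1 -46.92246295525068 x [-18.03008717 -10.26550968  -4.76562174] y [-11.4496911   -5.18503917]
1 -47.005727135683955 x [ 5.236648   10.86608099 18.48160714] y [-11.4143037   -5.30258782]
```

The fingers' real ends sit about 35 mm behind the reported TCP: the tips are at tool z ≈ −37 at 10 mm opening and −48 when open. They closed just above the bar and touched nothing. I'll use that measured offset, reopen and go about 37 mm lower.

Call:
arm_command(rot=[[0,0,0],[0,0,0],[0,0,0],[0,0,0],[0,0,0]], slide=[[0,0,0],[0,0,0],[0,0,0],[0,0,0],[0,0,0]], gripper=[85,85,85,85,85])

```text
clock: 3.63
eef_pos: [454.8, -286.1, 56.1]
tool_rot: [-3.141, -0.001, -1.174]
force: [0.3, 0.6, -0.1]
width: 69.9
```

Call:
arm_command(rot=[[0,0,0],[0,0,0],[0,0,0],[0,0,0],[0,0,0]], slide=[[-0.5,0,-10],[0,0,-12],[0,0,-12],[0,0,-5],[0,0,0]], gripper=[85,85,85,85,85])

```text
clock: 4.05
eef_pos: [454.4, -286.2, 14.1]
tool_rot: [-3.14, -0.002, -1.174]
force: [-0.4, 0.3, 0.3]
width: 85.2
```

```bash
python3 -c "
from h import *
corr([180,0,22.7-90],[454,-286.5,19])"
```

```text
rot [ 0.08  0.1  -0.04] slide [-0.4 -0.3  4.9] w 85.2 F [-0.4  0.3  0.3] T [0.02 0.05 0.03] t 4.05
```

Call:
arm_command(rot=[[0,0,0],[0,0,0],[0,0,0],[0,0,0],[0,0,0]], slide=[[0,0,5],[0,0,0],[0,0,0],[0,0,0],[0,0,0]], gripper=[10,10,10,10,10])

```text
clock: 4.47
eef_pos: [454.7, -286.5, 20.2]
tool_rot: [-3.14, -0.003, -1.174]
force: [-0.2, 0.8, -0.6]
width: 25.2
```

Call:
arm_command(rot=[[0,0,0],[0,0,0],[0,0,0],[0,0,0]], slide=[[0,0,0],[0,0,0],[0,0,0],[0,0,0]], gripper=[5,5,5,5])

```text
clock: 4.8
eef_pos: [454.4, -286.1, 20.4]
tool_rot: [-3.14, -0.002, -1.174]
force: [-0.3, 0.0, -0.4]
width: 21.2
```

```bash
python3 -c "
from h import *
corr([180,0,22.7-90],[454,-286.5,19])
snap('wrist','w3')"
```

```text
rot [ 0.08  0.13 -0.05] slide [-0.4 -0.4 -1.4] w 21.2 F [-0.3  0.  -0.4] T [-0.01 -0.02 -0.01] t 4.8
```

View pics/w3.png

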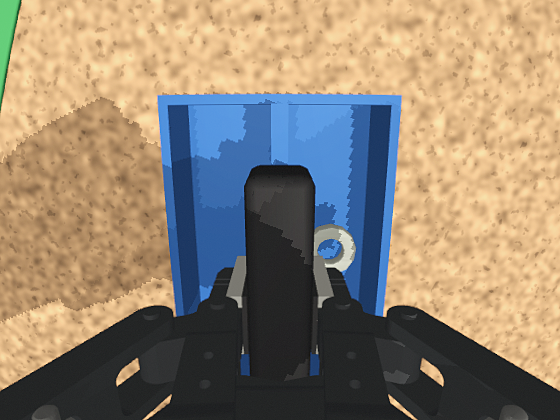

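Gripped at 21.2 mm, matching the 22 mm bar. Lifting gently.

Call:
arm_command(rot=[[0,0,0],[0,0,0],[0,0,0],[0,0,0],[0,0,0]], slide=[[0,0,4],[0,0,8],[0,0,10],[0,0,10],[0,0,8]], gripper=[5,5,5,5,5])

```text
clock: 5.27
eef_pos: [452.6, -285.1, 62.1]
tool_rot: [3.14, 0.002, -1.174]
force: [0.6, -0.4, -3.2]
width: 21.4
```

```bash
python3 -c "
from h import *
corr([180,0,22.7-90],[503.4,-46.6,70])
corr([180,0,3.2-90],[503.4,-46.6,70])
"
```

```text
rot [-0.05 -0.11 -0.04] slide [ 50.8 238.5   7.9] w 21.4 F [ 0.6 -0.4 -3.2] T [-0.03 -0.03 -0.02] t 5.27
rot [ -0.07  -0.1  -19.54] slide [ 50.8 238.5   7.9] w 21.4 F [ 0.6 -0.4 -3.2] T [-0.03 -0.03 -0.02] t 5.27
```

Call:
arm_command(rot=[[0,0,-0.8],[0,0,-1.5],[0,0,-2],[0,0,-2],[0,0,-2]], slide=[[2,8,4],[3,14,0],[4,20,0],[4,22,0],[4,22,0]], gripper=[5,5,5,5,5])

```text
clock: 5.68
eef_pos: [471.7, -203.0, 72.7]
tool_rot: [-3.136, -0.009, -1.339]
force: [0.6, -0.1, -3.6]
width: 21.4
```

Call:
arm_command(rot=[[0,0,-2],[0,0,-2],[0,0,-2],[0,0,-1.5],[0,0,-1]], slide=[[4,22,0],[4,22,0],[4,22,0],[4,18,0],[3,12,0]], gripper=[5,5,5,5,5])

```text
clock: 6.1
eef_pos: [492.4, -95.5, 75.9]
tool_rot: [-3.132, -0.006, -1.495]
force: [-0.0, 0.2, -2.4]
width: 21.4
```

```bash
python3 -c "
from h import *
corr([180,0,3.2-90],[503.4,-46.6,40])
"
```

```text
rot [ 0.28  0.55 -1.13] slide [ 11.   48.9 -35.9] w 21.4 F [-0.   0.2 -2.4] T [ 0.08 -0.06 -0.04] t 6.1
```

Call:
arm_command(rot=[[0,0.2,-0.5],[0.1,0.2,-0.4],[0,0,0],[0,0,0],[0,0,0]], slide=[[3,14,-4],[4,14,-8],[3,10,-8],[0,5,-4],[0,0,0]], gripper=[5,5,5,5,5])

```text
clock: 6.52
eef_pos: [504.7, -41.3, 53.6]
tool_rot: [-3.134, 0.001, -1.505]
force: [-0.5, -0.2, -2.8]
width: 21.4
```

```bash
python3 -c "
from h import *
corr([180,0,3.2-90],[503.4,-46.6,24])
"
```

```text
rot [-0.06  0.41 -0.59] slide [ -1.3  -5.3 -29.6] w 21.4 F [-0.5 -0.2 -2.8] T [-0.05  0.06  0.04] t 6.52
```

Call:
arm_command(rot=[[0,0.3,-0.6],[0,0,0],[0,0,0],[0,0,0],[0,0,0]], slide=[[-1,-4,-5],[0,-1,-6],[0,0,-5],[0,0,0],[0,0,0]], gripper=[5,5,5,5,5])

```text
clock: 6.93
eef_pos: [502.6, -50.6, 36.3]
tool_rot: [-3.141, -0.001, -1.521]
force: [0.3, -0.1, -3.2]
width: 21.6
```

```bash
python3 -c "
from h import *
corr([180,0,3.2-90],[503.4,-46.6,24])
snap('wrist','w4');snap('top','t4')
im=load('t4')[0];cv2.imwrite('pics/t4z.png',cv2.resize(im[180:320,180:400,::-1],None,fx=3.6,fy=3.6))
"
```

```text
rot [0.05 0.05 0.36] slide [  0.8   4.  -12.3] w 21.6 F [ 0.3 -0.1 -3.2] T [-0.03 -0.08 -0.02] t 6.93
```

View pics/w4.png

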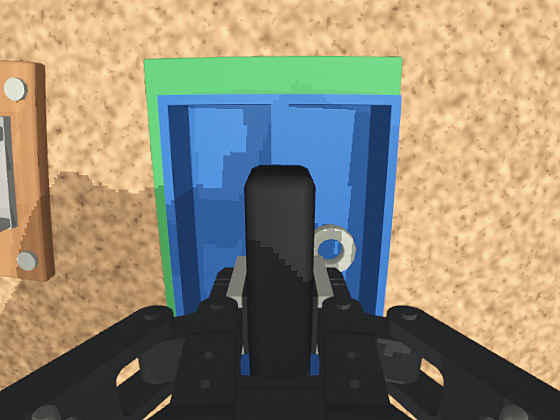

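View pics/t4z.png

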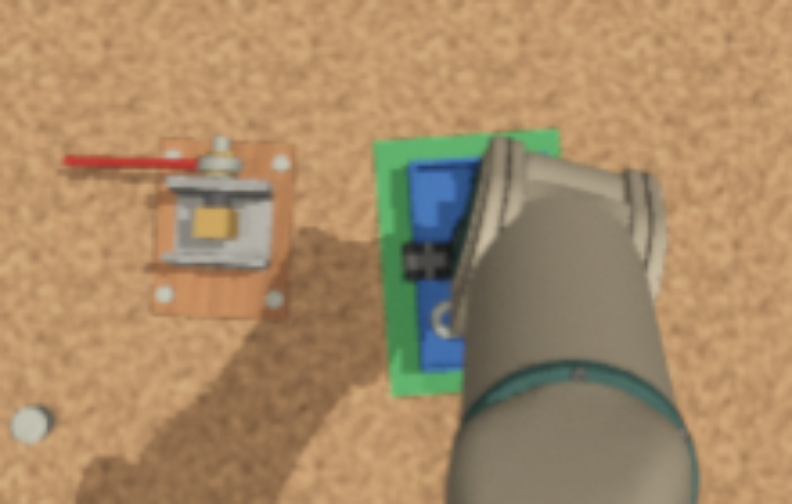

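The wrist view shows the caddy over the mat with the far mat edge from (145,60) to (401,57). I'll check both poses from it.

```bash
python3 - <<'E'
from h import *
im,d,c,st=load('w4'); P=cloud(d,c); H=cv2.cvtColor(im,cv2.COLOR_RGB2HSV)
g=(H[...,0]>50)&(H[...,0]<85)&(H[...,1]>60)&(np.arange(420)[:,None]<95)
g=cv2.morphologyEx(g.astype(np.uint8),cv2.MORPH_OPEN,np.ones((3,3)))>0
Q=P[g]; print('mat far strip z',np.median(Q[:,2]))
r=cv2.minAreaRect(Q[:,:2].astype(np.float32)); b=cv2.boxPoints(r); print(r,b)
th=np.radians(3.2)
def fit(Q,half):  # far edge along local x, y extents
    for deg in (r[2]-90 if r[2]>45 else r[2],3.2):
        a=np.radians(deg); ex=np.array([np.cos(a),np.sin(a)]); ey=np.array([-ex[1],ex[0]])
        xm=(Q[:,:2]@ex).max(); y0,y1=(Q[:,:2]@ey).min(),(Q[:,:2]@ey).max()
        cen=ex*(xm-half)+ey*(y0+y1)/2; print(deg,'width',y1-y0,'centre',cen)
fit(Q,95)
b=(H[...,0]>95)&(H[...,0]<125)&(H[...,1]>90)&(np.arange(420)[:,None]<300)
b=cv2.morphologyEx(b.astype(np.uint8),cv2.MORPH_OPEN,np.ones((3,3)))>0
zt=np.nanmedian(P[98:103,200:380,2]); print('wall top z',zt)
W=P[b&(np.abs(P[...,2]-zt)<4)]; r=cv2.minAreaRect(W[:,:2].astype(np.float32)); print('caddy',r); fit(W,75)
m=(np.abs(P[...,2]-zt-48)<5)&(im.max(2)<80)&(np.arange(420)[:,None]<250); 
r=cv2.minAreaRect(P[m][:,:2].astype(np.float32)); print('bar',r); fit(P[m],50)
E
```

```text
mat far strip z nan
((588.2862548828125, -42.4580078125), (19.5100040435791, 139.37489318847656), 3.0853664875030518) [[ 574.79456    26.603374]
 [ 582.29626  -112.56949 ]
 [ 601.77795  -111.519394]
 [ 594.27625    27.653473]]
3.0853664875030518 width nan centre [nan nan]
3.2 width nan centre [nan nan]
wall top z 56.867973624913816
caddy ((529.6092529296875, -49.40161895751953), (94.7044906616211, 100.59813690185547), 2.8015263080596924)
2.8015263080596924 width 100.59814151518495 centre [501.99453253 -50.75293218]
3.2 width 101.0366530696065 centre [502.25574899 -50.88074215]
bar ((539.9769897460938, -48.933868408203125), (24.832176208496094, 22.016338348388672), 3.2433481216430664)
3.2433481216430664 width 22.01633742771257 centre [502.45330337 -51.06025287]
3.2 width 22.026548338848542 centre [502.45213349 -51.03233338]
```

Call:
arm_command(rot=[[0,0,0.3],[0,0,0],[0,0,0],[0,0,0],[0,0,0]], slide=[[1,4,-3],[0,0,-4],[0,0,-2],[0,0,0],[0,0,0]], gripper=[5,5,5,5,5])

```text
clock: 7.45
eef_pos: [504.4, -46.1, 27.1]
tool_rot: [-3.139, -0.001, -1.515]
force: [-0.1, -0.3, -2.5]
width: 21.0
```

```bash
python3 -c "
from h import *
corr([180,0,3.15-90],[503.6,-46.7,23.4])
"
```

```text
rot [ 0.04  0.14 -0.03] slide [-0.8 -0.6 -3.7] w 21.0 F [-0.1 -0.3 -2.5] T [ 0.03 -0.05  0.01] t 7.45
```

Call:
arm_command(rot=[[0,0.1,0],[0,0,0],[0,0,0],[0,0,0]], slide=[[-0.8,-0.6,-2],[0,0,-1.5],[0,0,0],[0,0,0]], gripper=[5,5,5,5])

```text
clock: 7.78
eef_pos: [503.8, -46.7, 23.5]
tool_rot: [-3.141, -0.001, -1.515]
force: [-0.4, 0.6, -0.7]
width: 21.2
```

```bash
python3 -c "
from h import *
corr([180,0,3.15-90],[503.6,-46.7,23.4])
"
```

```text
rot [ 0.04  0.06 -0.04] slide [-0.2 -0.  -0.1] w 21.2 F [-0.4  0.6 -0.7] T [-0.04  0.04 -0.  ] t 7.78
```

Call:
arm_command(rot=[[0,0,0],[0,0,0],[0,0,0],[0,0,0],[0,0,0]], slide=[[0,0,-0.5],[0,0,0],[0,0,0],[0,0,0],[0,0,0]], gripper=[5,5,85,85,85])

```text
clock: 8.2
eef_pos: [504.8, -46.9, 24.2]
tool_rot: [-3.138, -0.001, -1.515]
force: [0.3, -0.9, -1.3]
width: 57.1
```

Call:
arm_command(rot=[[0,0,0],[0,0,0],[0,0,0],[0,0,0],[0,0,0]], slide=[[0,0,0],[0,0,15],[0,0,30],[0,0,38],[0,0,38]], gripper=[85,85,85,85,85])

```text
clock: 8.62
eef_pos: [498.4, -46.5, 142.1]
tool_rot: [3.129, 0.0, -1.516]
force: [1.4, -1.0, -0.1]
width: 84.9
```

Call:
arm_command(rot=[[0,0,0],[0,0,0],[0,0,0]], slide=[[0,0,30],[-20,10,15],[-20,10,0]], gripper=[85,85,85])

```text
clock: 8.87
eef_pos: [466.1, -29.0, 196.5]
tool_rot: [-3.136, -0.003, -1.519]
force: [-0.6, 1.1, -1.2]
width: 84.9
```

```bash
python3 -c "
from h import *
corr([180,0,3.15-90],[503.6,-46.7,23.4])
snap('wrist','w5');snap('top','t5');snap('side','s5')
im=load('t5')[0];cv2.imwrite('pics/t5z.png',cv2.resize(im[180:320,180:400,::-1],None,fx=3.6,fy=3.6))
"
```

```text
rot [0.13 0.31 0.21] slide [  37.5  -17.7 -173.1] w 84.9 F [-0.6  1.1 -1.2] T [ 0.03  0.04 -0.02] t 8.87
```

View pics/w5.png

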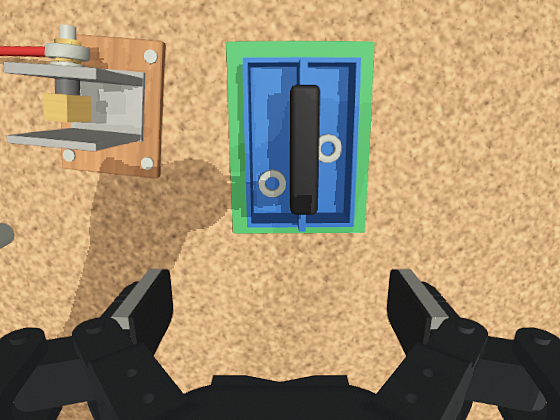

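View pics/t5z.png

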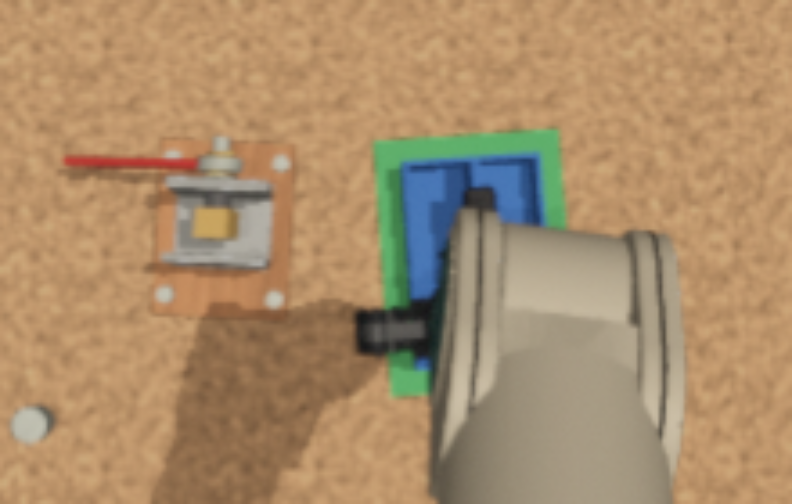

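The caddy sits on the mat with an even green border and both washers in place. Next: check the numbers, and get a first bracket pose.

```bash
python3 - <<'E'
from h import *
im,d,c,st=load('w5'); P=cloud(d,c); H=cv2.cvtColor(im,cv2.COLOR_RGB2HSV)
u=np.arange(560)[None,:]; v=np.arange(420)[:,None]
def rr(m,l):
    m=cv2.morphologyEx(m.astype(np.uint8),cv2.MORPH_OPEN,np.ones((3,3)))>0
    Q=P[m]; Q=Q[~np.isnan(Q[:,0])]; print(l,len(Q),cv2.minAreaRect(Q[:,:2].astype(np.float32)),np.median(Q[:,2]))
g=(H[...,0]>50)&(H[...,0]<85)&(H[...,1]>60)&(u>200)&(u<400)&(v<240)
rr(g,'mat')
b=(H[...,0]>95)&(H[...,0]<125)&(H[...,1]>90)&(P[...,2]>37)&(P[...,2]<50)&(v<235)&(u>200)
rr(b,'caddy')
im,d,c,st=load('top0'); P=cloud(d,c)
u=np.arange(560)[None,:]; v=np.arange(420)[:,None]; H=cv2.cvtColor(im,cv2.COLOR_RGB2HSV)
reg=(u>215)&(u<270)&(v>215)&(v<275)
def cen(m,l):
    Q=P[m]; Q=Q[~np.isnan(Q[:,0])]; print(l,len(Q),cv2.minAreaRect(Q[:,:2].astype(np.float32)),np.median(Q,0))
y=reg&(H[...,0]>18)&(H[...,0]<30)&(H[...,1]>90)&(P[...,2]>80)&(P[...,2]<110)
cen(y,'head'); cen(reg&(P[...,2]>103),'plates'); cen(reg&(P[...,2]>7)&(P[...,2]<17),'board')
E
```

```text
mat 7532 ((503.5041809082031, -47.718528747558594), (189.9391326904297, 140.2892608642578), 3.256075143814087) 4.037333833542419
caddy 2847 ((503.46331787109375, -46.7703857421875), (149.9715576171875, 100.24147033691406), 3.1326420307159424) 43.84255570047321
head 90 ((548.4412841796875, 140.58200073242188), (57.48223114013672, 26.6585750579834), 2.571108341217041) [529.687225   139.97694485  96.76290545]
plates 178 ((536.2208251953125, 140.03102111816406), (68.54935455322266, 71.62606048583984), 87.23040771484375) [551.10662001 139.22425395 110.90661214]
board 1033 ((530.065185546875, 131.6133575439453), (126.53673553466797, 143.4762725830078), 81.07647705078125) [510.08681616 130.5690046   13.12005137]
```

Caddy is within 1 mm and 0.1° of the mat. Now a closer look at the bracket.

Call:
arm_command(rot=[[0,0,-1],[0,0,-1],[0,0,-1],[0,0,-1],[0,0,-1]], slide=[[5,25,0],[10,34,0],[10,36,0],[8,36,0],[6,20,0]], gripper=[85,85,85,85,85])

```text
clock: 9.43
eef_pos: [505.2, 119.8, 192.9]
tool_rot: [-3.141, -0.006, -1.625]
force: [0.7, -0.3, 0.5]
width: 85.1
```

Call:
arm_command(rot=[[0,0,-0.5],[0,0,0],[0,0,0]], slide=[[2,14,0],[0,0,0],[0,0,0]], gripper=[85,85,85])

```text
clock: 9.68
eef_pos: [510.0, 140.7, 190.3]
tool_rot: [-3.141, -0.006, -1.625]
force: [1.2, -1.1, 0.6]
width: 84.9
```

```bash
python3 -c "
from h import *
corr([180,0,-92.8],[532,139,200])
snap('wrist','w6')
"
```

```text
rot [0.34 0.01 0.32] slide [22.  -1.7  9.7] w 84.9 F [ 1.2 -1.1  0.6] T [-0.02 -0.02  0.05] t 9.68
```

View pics/w6.png

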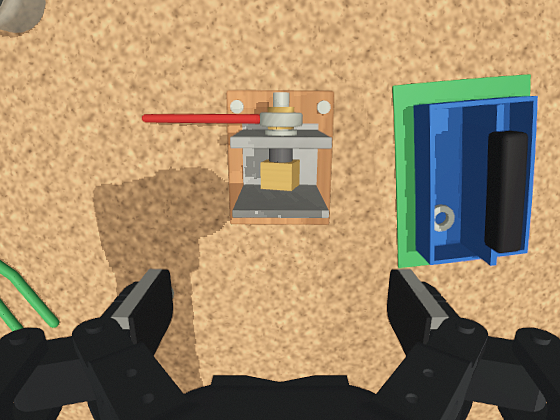

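Clear view: head at about (280,173), spanner handle from (145,118) to (262,118), plate tops at v≈142 and v≈213.

```bash
cat > m6.py <<'E'
from h import *
import sys
fn=sys.argv[1]
im,d,c,st=load(fn); P=cloud(d,c); H=cv2.cvtColor(im,cv2.COLOR_RGB2HSV).astype(int)
near=(np.abs(P[...,0]-540)<110)&(np.abs(P[...,1]-140)<150)
def pts(m,it=1):
    m=cv2.erode(m.astype(np.uint8),np.ones((3,3)),iterations=it)>0 if it else m
    Q=P[m]; return Q[~np.isnan(Q[:,0])]
rd=near&((H[...,0]<8)|(H[...,0]>172))&(H[...,1]>150)&(P[...,2]>30)
Q=pts(rd); 
Q=Q[Q[:,2]>np.median(Q[:,2])-60]
A=np.polyfit(Q[:,1],Q[:,2],1); r=Q[:,2]-np.polyval(A,Q[:,1]); k=np.abs(r)<4; A=np.polyfit(Q[k,1],Q[k,2],1)
B=np.polyfit(Q[k,1],Q[k,0],1)
print('spanner n',k.sum(),'y',Q[k,1].min(),Q[k,1].max(),'z slope rad',np.arctan(A[0]),'rms',np.std(Q[k,2]-np.polyval(A,Q[k,1])),'xy dir deg',np.degrees(np.arctan(-B[0])) if 0 else np.degrees(np.arctan(B[0])))
pl=near&(np.abs(P[...,2]-111)<5)&(H[...,1]<90)
Q=pts(pl,0); xs=np.median(Q[:,0])
rc=cv2.minAreaRect(Q[:,:2].astype(np.float32)); print('plates',len(Q),rc,np.median(Q[:,2])); 
bd=near&(np.abs(P[...,2]-13.5)<4); Q=pts(bd,1); print('board',cv2.minAreaRect(Q[:,:2].astype(np.float32)),np.median(Q[:,2]))
hd=near&(H[...,0]>17)&(H[...,0]<32)&(H[...,1]>80)&(P[...,2]>88)&(P[...,2]<106)&(P[...,0]<548)
Q=pts(hd,1); 
if len(Q)>20:
    M=np.c_[Q[:,:2],np.ones(len(Q))]
    for _ in range(3):
        s=np.linalg.lstsq(M,Q[:,2],rcond=None)[0]; r=np.abs(Q[:,2]-M@s); k=r<max(1.5,2*np.median(r)); Q=Q[k];M=M[k]
    print('head top',len(Q),'dz/dx,dz/dy rad',np.arctan(s[:2]),'rms',np.std(Q[:,2]-M@s)); print(cv2.minAreaRect(Q[:,:2].astype(np.float32)),Q.mean(0),Q.min(0),Q.max(0))
E
python3 m6.py w6
```

```text
spanner n 750 y 152.17691228310727 248.07441850182673 z slope rad -0.3008695468671238 rms 0.7990673190461814 xy dir deg 3.3395260953671184
plates 2148 ((530.6647338867188, 138.2878875732422), (69.86097717285156, 58.17186737060547), 86.6692123413086) 110.84550225383076
board ((520.6776123046875, 89.54332733154297), (210.62387084960938, 138.0933837890625), 78.97151184082031) 13.082044814569826
head top 657 dz/dx,dz/dy rad [-0.03021535 -0.26605881] rms 0.594079523463596
((530.14404296875, 140.6740264892578), (22.29419708251953, 19.386932373046875), 86.22137451171875) [530.13912096 141.48893022  97.50256248] [519.83005644 129.24729816  93.65560595] [540.2493201  152.36222548 101.09952522]
```

```bash
cat > m7.py <<'E'
from h import *
import sys
im,d,c,st=load(sys.argv[1]); P=cloud(d,c); H=cv2.cvtColor(im,cv2.COLOR_RGB2HSV).astype(int)
def plane(Q,l):
    Q=Q[~np.isnan(Q[:,0])]; M=np.c_[Q[:,:2]-Q[:,:2].mean(0),np.ones(len(Q))]
    s=np.linalg.lstsq(M,Q[:,2],rcond=None)[0]; print(l,len(Q),np.round(s,4),'rms',np.std(Q[:,2]-M@s))
m=(np.abs(P[...,2])<8)&(np.arange(420)[:,None]<250)&(P[...,1]>40); plane(P[m],'table')
m=(np.abs(P[...,2]-111)<5)&(np.abs(P[...,0]-530)<45)&(np.abs(P[...,1]-139)<45); plane(P[m],'plates')
# spanner: top vs ends in bracket frame about bolt axis
yaw=np.radians(-3.33); ex=np.array([np.cos(yaw),np.sin(yaw),0]); ey=np.array([-ex[1],ex[0],0]); o=np.array([529.7,138.35,85.8])
B=np.stack([(P-o)@ex,(P-o)@ey,P[...,2]-o[2]],-1)
rd=((H[...,0]<8)|(H[...,0]>172))&(H[...,1]>150)&(B[...,1]>15)&(B[...,1]<125)&(np.abs(B[...,0]-40)<8)
rd=cv2.erode(rd.astype(np.uint8),np.ones((3,3)))>0
Q=B[rd]
for a in range(20,120,12):
    k=(Q[:,1]>=a)&(Q[:,1]<a+12)
    if k.sum()>5: print(a,k.sum(),np.round(np.median(Q[k],0),2),np.percentile(Q[k,2],[5,95]))
hd=(H[...,0]>15)&(H[...,0]<34)&(H[...,1]>70)&(np.abs(B[...,0])<9.5)&(B[...,2]>2)&(np.abs(B[...,1])<20)
Q=B[hd]
for a in range(-16,20,3):
    k=(Q[:,1]>=a)&(Q[:,1]<a+3)
    if k.sum()>5: print('head',a,k.sum(),np.round(np.median(Q[k],0),2),np.round(np.percentile(Q[k,2],[5,50,95]),1))
E
python3 m7.py w6
```

```text
table 78358 [-4.000e-04 -4.000e-04  1.004e+00] rms 0.7947877134084066
plates 2151 [5.30000e-03 0.00000e+00 1.10694e+02] rms 1.0737949031447955
20 99 [41.3  25.39  0.09] [-2.1134412   2.34905106]
32 97 [41.18 36.96 -3.34] [-5.55827826 -0.93077416]
44 103 [41.11 49.81 -7.3 ] [-9.5003391  -4.93797192]
56 103 [ 41.06  61.81 -11.27] [-13.4085927   -9.47631565]
68 97 [ 41.03  73.96 -14.93] [-16.73763525 -12.9073091 ]
80 87 [ 41.03  85.37 -18.08] [-20.47355409 -16.22128072]
92 88 [ 41.06  97.59 -22.24] [-24.29902263 -20.66719727]
104 48 [ 41.48 107.6  -25.16] [-26.66155066 -23.54258558]
head -13 63 [  0.23 -11.24   5.3 ] [2.1 5.3 8.2]
head -10 101 [ 0.06 -8.   14.02] [ 9.5 14.  15.9]
head -7 104 [-0.22 -5.37 14.38] [13.5 14.4 15.8]
head -4 103 [ 0.02 -2.77 13.58] [12.3 13.6 14.8]
head -1 101 [ 0.04  0.79 12.51] [11.5 12.5 13.8]
head 2 102 [-0.13  3.04 11.67] [10.6 11.7 12.8]
head 5 101 [ 0.43  6.01 10.86] [ 9.4 10.9 12.1]
head 8 100 [0.41 9.33 9.99] [ 8.6 10.  11.3]
head 11 102 [ 0.02 12.37  8.94] [ 8.1  8.9 10.4]
head 14 26 [-0.44 14.22  8.68] [8.  8.7 9.4]
```

Consistent: bracket origin (529.7,138.35), yaw −3.33°, bolt at −0.30 rad (both from the spanner slope and the head's top). It is at its stop. I'll work out the tilted grasp.

```bash
cat >> h.py <<'E'
YAW=-3.33
def bolt(theta_deg, back=0, o=(529.7,138.35,85.), g=56.):
    ex=np.array([np.cos(np.radians(YAW)),np.sin(np.radians(YAW)),0])
    Rt=R.from_rotvec(ex*theta_deg,degrees=True)*R.from_euler('xyz',[180,0,YAW-90],degrees=True)
    tz=Rt.as_matrix()[:,2]; pos=np.array(o)+tz*(g-back)
    st=telemetry.read_state(); Rc=R.from_euler('xyz',st['tool_rot'])
    e=(Rc*Rt.inv()).as_rotvec(degrees=True)
    print('th',theta_deg,'back',back,'target',np.round(pos,1),'rot',np.round((Rt*Rc.inv()).as_rotvec(degrees=True),2),'slide',np.round(pos-st['eef_pos'],1),'tz',np.round(tz,3),'w',round(st['width'],1),'F',np.round(st['force'],1),'T',np.round(st['torque'],2),'t',round(st['clock'],2))
    return Rt,pos
E
python3 -c "
from h import *
bolt(-17.2,100);bolt(-17.2,0);bolt(0,0)"
```

```text
th -17.2 back 100 target [530.5 151.3 127. ] rot [-16.86   0.97  -0.19] slide [ 20.6  10.6 -63.2] tz [-0.017 -0.295 -0.955] w 84.7 F [0.3 0.9 0.3] T [-0.02 -0.02 -0.03] t 9.73
th -17.2 back 0 target [528.7 121.8  31.5] rot [-16.86   0.97  -0.19] slide [  18.8  -18.9 -158.7] tz [-0.017 -0.295 -0.955] w 84.7 F [0.3 0.9 0.3] T [-0.02 -0.02 -0.03] t 9.73
th 0 back 0 target [529.7 138.4  29. ] rot [ 0.31  0.   -0.19] slide [  19.8   -2.4 -161.2] tz [-0.  0. -1.] w 84.7 F [0.3 0.9 0.3] T [-0.02 -0.02 -0.03] t 9.73
```

Call:
arm_command(rot=[[-4.2,0.25,0],[-4.2,0.25,-0.1],[-4.2,0.24,-0.1],[-4,0.24,0],[0,0,0]], slide=[[5,3,-10],[5,3,-15],[5,3,-15],[5,2,-13],[0,0,0]], gripper=[85,85,85,85,85])

```text
clock: 10.15
eef_pos: [533.5, 138.9, 137.0]
tool_rot: [-3.133, -0.311, -1.648]
force: [0.3, 1.3, -1.3]
width: 85.3
```

```bash
python3 -c "
from h import *
bolt(-17.2,100)"
```

```text
th -17.2 back 100 target [530.5 151.3 127. ] rot [0.67 0.41 0.97] slide [-3.1 12.5 -9.9] tz [-0.017 -0.295 -0.955] w 85.3 F [ 0.3  1.3 -1.3] T [ 0.46 -0.03  0.  ] t 10.15
```

Call:
arm_command(rot=[[0.7,0.4,1],[0,0,0],[0,0,0]], slide=[[-3,12,-8],[0,0,0],[0,0,0]], gripper=[85,85,85])

```text
clock: 10.4
eef_pos: [530.0, 147.1, 128.6]
tool_rot: [3.139, -0.299, -1.631]
force: [-0.1, -1.0, 1.1]
width: 85.3
```

```bash
python3 -c "
from h import *
bolt(-17.2,100); snap('wrist','w8')"; python3 m7.py w8; python3 m6.py w8
```

```text
th -17.2 back 100 target [530.5 151.3 127. ] rot [-0.07 -0.13  0.14] slide [ 0.5  4.2 -1.5] tz [-0.017 -0.295 -0.955] w 85.3 F [-0.1 -1.   1.1] T [ 0.27 -0.01  0.01] t 10.4
table 67990 [-7.0000e-04 -6.0000e-04  1.0496e+00] rms 0.7678390986760408
plates 3421 [ 7.000000e-03 -2.900000e-03  1.105412e+02] rms 1.2908067228813507
20 253 [41.61 26.28 -0.31] [-3.39959815  1.8896445 ]
32 232 [41.66 38.02 -4.03] [-6.47494714 -1.60664497]
44 229 [41.7  49.64 -7.5 ] [-11.32462418  -5.29525193]
56 215 [ 41.79  62.5  -11.45] [-15.12967799  -9.10287773]
68 212 [ 41.88  73.55 -15.03] [-18.77024595 -12.73156626]
80 230 [ 41.71  86.36 -18.88] [-22.46931886 -16.42715501]
92 229 [ 41.81  97.9  -22.33] [-25.64446498 -20.10290925]
104 144 [ 41.82 107.78 -25.48] [-27.94243621 -23.44520167]
head -10 52 [ 2.37 -7.43 15.17] [14.2 15.2 16. ]
head -7 168 [ 0.49 -5.39 14.6 ] [13.4 14.6 15.6]
head -4 164 [ 0.05 -2.4  13.61] [12.3 13.6 14.8]
head -1 161 [ 0.15  0.58 12.68] [11.4 12.7 13.9]
head 2 163 [ 0.03  3.51 11.68] [10.5 11.7 13.1]
head 5 160 [-0.05  6.48 10.74] [ 9.6 10.7 11.9]
head 8 162 [0.59 9.46 9.74] [ 8.7  9.7 11. ]
head 11 164 [ 0.09 12.49  8.98] [ 7.9  9.  10.2]
head 14 47 [-0.99 14.39  8.67] [7.5 8.7 9.7]
spanner n 1778 y 152.1259452766676 248.65124118073732 z slope rad -0.29994663528107657 rms 1.2506672597339077 xy dir deg 3.402607356115745
plates 3417 ((530.5365600585938, 138.24893188476562), (70.44962310791016, 58.77568817138672), 86.47977447509766) 110.88084530855349
board ((522.26171875, 90.8426513671875), (205.45156860351562, 135.48904418945312), 81.20063018798828) 13.137987567238667
head top 1148 dz/dx,dz/dy rad [-0.02683203 -0.29686059] rms 0.5998039266788178
((530.1825561523438, 141.57481384277344), (21.882694244384766, 19.96954345703125), 85.61898803710938) [530.09186699 141.85285895  97.48809436] [519.74165323 130.11484713  93.31793757] [540.59784833 153.11113122 101.80674173]
```

View pics/w8.png

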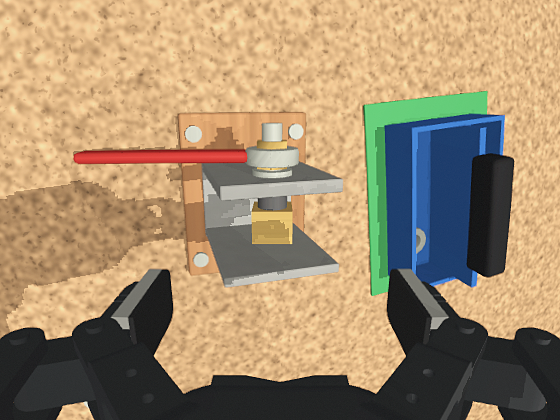

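The tilted view confirms −0.30 rad and the same bracket position. Descending along the tool axis.

Call:
arm_command(rot=[[0,-0.1,0.1],[0,0,0],[0,0,0],[0,0,0],[0,0,0]], slide=[[0.5,4,-1.5],[-0.3,-4,-14],[-0.3,-5,-16],[-0.3,-5,-16],[0,0,0]], gripper=[85,85,85,85,85])

```text
clock: 10.87
eef_pos: [532.5, 134.0, 85.7]
tool_rot: [-3.133, -0.289, -1.641]
force: [0.2, -0.3, 0.2]
width: 85.4
```

```bash
python3 -c "
from h import *
bolt(-17.2,50);bolt(-17.2,0)"
```

```text
th -17.2 back 50 target [529.6 136.6  79.3] rot [-0.59  0.52  0.52] slide [-2.9  2.6 -6.4] tz [-0.017 -0.295 -0.955] w 85.4 F [ 0.2 -0.3  0.2] T [ 0.26  0.07 -0.04] t 10.87
th -17.2 back 0 target [528.7 121.8  31.5] rot [-0.59  0.52  0.52] slide [ -3.8 -12.2 -54.2] tz [-0.017 -0.295 -0.955] w 85.4 F [ 0.2 -0.3  0.2] T [ 0.26  0.07 -0.04] t 10.87
```

Call:
arm_command(rot=[[-0.5,0.5,0.5],[0,0,0],[0,0,0],[0,0,0]], slide=[[-3,2,-8],[-0.2,-4,-12],[-0.2,-3,-10],[0,0,0]], gripper=[85,85,85,85])

```text
clock: 11.2
eef_pos: [531.0, 129.5, 57.6]
tool_rot: [-3.137, -0.295, -1.632]
force: [-0.0, -0.1, -0.2]
width: 84.9
```

```bash
python3 -c "
from h import *
bolt(-17.2,0)"
```

```text
th -17.2 back 0 target [528.7 121.8  31.5] rot [-0.27  0.25  0.09] slide [ -2.2  -7.6 -26. ] tz [-0.017 -0.295 -0.955] w 84.9 F [-0.  -0.1 -0.2] T [ 0.29 -0.03  0.01] t 11.2
```

Call:
arm_command(rot=[[-0.2,0.2,0.1],[0,0,0],[0,0,0],[0,0,0],[0,0,0]], slide=[[-2,-1,-8],[0,-3,-9],[0,-3,-8],[0,0,0],[0,0,0]], gripper=[85,85,85,85,85])

```text
clock: 11.62
eef_pos: [529.7, 123.3, 31.1]
tool_rot: [-3.139, -0.298, -1.628]
force: [0.3, -0.5, -0.4]
width: 85.0
```

```bash
python3 -c "
from h import *
bolt(-17.2,0);snap('wrist','w9')"
```

```text
th -17.2 back 0 target [528.7 121.8  31.5] rot [-0.13  0.13 -0.11] slide [-1.  -1.5  0.4] tz [-0.017 -0.295 -0.955] w 85.0 F [ 0.3 -0.5 -0.4] T [ 0.31 -0.02  0.03] t 11.62
```

View pics/w9.png

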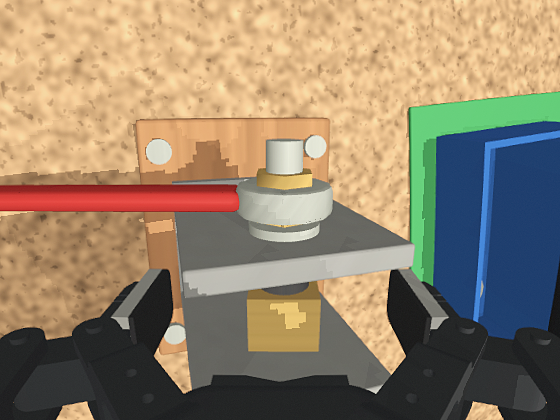

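```bash
python3 - <<'E'
from h import *
im,d,c,st=load('w9');P=cloud(d,c);H=cv2.cvtColor(im,cv2.COLOR_RGB2HSV).astype(int)
Rt=R.from_euler('xyz',st['tool_rot']).as_matrix(); L=(P-st['eef_pos'])@Rt
hd=(H[...,0]>15)&(H[...,0]<34)&(H[...,1]>70); u=np.arange(560)[None,:]; v=np.arange(420)[:,None]
hd&=(u>240)&(u<326)&(v>285)&(v<356)
hd=cv2.erode(hd.astype(np.uint8),np.ones((2,2)))>0
Q=L[hd]; Q=Q[~np.isnan(Q[:,0])]; print(len(Q),np.percentile(Q,[1,50,99],axis=0))
M=np.c_[Q[:,:2],np.ones(len(Q))]; s=np.linalg.lstsq(M,Q[:,2],rcond=None)[0]; print('slope in tool (x,y) deg',np.degrees(s[:2]))
pl=(np.abs(P[...,2]-111)<4)&(H[...,1]<60)&(v>240)
Q=L[pl]; print('plate y', np.percentile(Q[:,1],[1,99]))
E
```

```text
4265 [[ -9.80697447  -9.4295493  -70.18338051]
 [  2.04054997  -0.77823239 -68.85096628]
 [ 13.75529527  22.84651545 -52.89191936]]
slope in tool (x,y) deg [ 8.28034712 15.98704557]
plate y [-29.43747241  23.07014437]
```

Call:
arm_command(rot=[[-0.1,0.1,-0.1],[0,0,0],[0,0,0]], slide=[[-1,-1.6,0.5],[0,0,0],[0,0,0]], gripper=[85,85,85])

```text
clock: 11.92
eef_pos: [528.9, 121.6, 32.2]
tool_rot: [-3.141, -0.3, -1.629]
force: [-0.8, -0.3, -0.8]
width: 85.0
```

```bash
python3 -c "
from h import *
bolt(-17.2,0)"
```

```text
th -17.2 back 0 target [528.7 121.8  31.5] rot [-0.03  0.05  0.01] slide [-0.1  0.2 -0.7] tz [-0.017 -0.295 -0.955] w 85.0 F [-0.8 -0.3 -0.8] T [ 0.25 -0.07  0.03] t 11.92
```

Aligned. Closing on the head.

Call:
arm_command(rot=[[0,0,0],[0,0,0],[0,0,0],[0,0,0],[0,0,0]], slide=[[0,0,0],[0,0,0],[0,0,0],[0,0,0],[0,0,0]], gripper=[5,5,5,5,5])

```text
clock: 12.33
eef_pos: [529.6, 122.2, 33.1]
tool_rot: [-3.139, -0.298, -1.63]
force: [0.4, 0.9, -0.4]
width: 24.7
```

Call:
arm_command(rot=[[0,0,0],[0,0,0],[0,0,0],[0,0,0]], slide=[[0,0,0],[0,0,0],[0,0,0],[0,0,0]], gripper=[5,5,5,5])

```text
clock: 12.67
eef_pos: [529.6, 122.5, 33.1]
tool_rot: [-3.139, -0.298, -1.63]
force: [0.4, -0.4, -0.1]
width: 23.2
```

```bash
python3 -c "
from h import *
bolt(-17.2,0);snap('wrist','w10')"
```

```text
th -17.2 back 0 target [528.7 121.8  31.5] rot [-0.11  0.16 -0.01] slide [-0.9 -0.7 -1.6] tz [-0.017 -0.295 -0.955] w 23.2 F [ 0.4 -0.4 -0.1] T [ 0.32 -0.02 -0.04] t 12.67
```

View pics/w10.png

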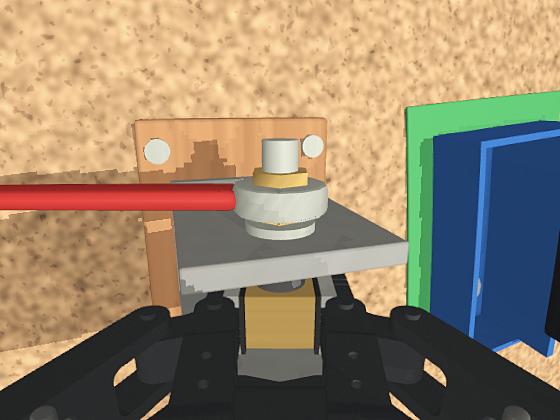

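Gripped flat-on: 23.2 mm, with the same −0.8 bias the bar showed, and near-zero force. I'll turn it back in small steps about the bolt axis.

```bash
cat > turn.py <<'E'
from h import *
import sys
st=telemetry.read_state(); Rc=R.from_euler('xyz',st['tool_rot']); ex=np.array([np.cos(np.radians(YAW)),np.sin(np.radians(YAW)),0])
o=np.array([529.7,138.35,85.])
r=Rc.as_matrix().T@(st['eef_pos']-o); print('r tool',np.round(r,1),'t',st['clock'])
Rl=R.from_euler('xyz',[180,0,YAW-90],degrees=True); e=(Rc*Rl.inv()).as_rotvec(degrees=True); print('dev from level',np.round(e,2))
rt=np.array([0,0,54.0]) if len(sys.argv)<3 else r
th=e@ex; prev=st['eef_pos']
for k in range(5):
    th2=min(th+float(sys.argv[1]),0.)
    p=o+(R.from_rotvec(ex*th2,degrees=True)*Rl).apply(rt); print(round(th2,2),np.round(p,1),'step',np.round(p-prev,2)); prev=p; th=th2
E
python3 turn.py 1.5
```

```text
r tool [-0.1 -0.7 54.2] t 12.7167
dev from level [-1.706e+01  8.400e-01 -1.000e-02]
-15.58 [528.9 123.9  33. ] step [-0.76  1.36 -0.15]
-14.08 [528.9 125.2  32.6] step [ 0.08  1.36 -0.36]
-12.58 [529.  126.6  32.3] step [ 0.08  1.37 -0.33]
-11.08 [529.1 128.   32. ] step [ 0.08  1.38 -0.29]
-9.58 [529.2 129.4  31.8] step [ 0.08  1.39 -0.25]
```

Call:
arm_command(rot=[[1.5,-0.09,0],[1.5,-0.09,0],[1.5,-0.09,0],[1.5,-0.09,0],[0,0,0]], slide=[[0,1.4,-0.4],[0.1,1.4,-0.4],[0.1,1.4,-0.3],[0.1,1.4,-0.3],[0,0,0]], gripper=[5,5,5,5,5])

```text
clock: 13.13
eef_pos: [530.0, 128.5, 31.7]
tool_rot: [-3.138, -0.185, -1.63]
force: [-0.2, 0.9, -3.2]
width: 23.4
```

```bash
python3 turn.py 1.5; python3 -c "
from h import *
bolt(0)"
```

```text
r tool [-0.1 -0.7 54.2] t 13.1333
dev from level [-10.61   0.4   -0.06]
-9.11 [529.2 129.8  31.7] step [-0.82  1.36 -0.01]
-7.61 [529.3 131.2  31.5] step [ 0.08  1.4  -0.21]
-6.11 [529.4 132.6  31.3] step [ 0.08  1.4  -0.17]
-4.61 [529.4 134.   31.2] step [ 0.08  1.41 -0.13]
-3.11 [529.5 135.4  31.1] step [ 0.08  1.41 -0.1 ]
th 0 back 0 target [529.7 138.4  29. ] rot [10.61 -0.4   0.06] slide [-0.3  9.9 -2.7] tz [-0.  0. -1.] w 23.4 F [-0.2  0.9 -3.2] T [ 0.56 -0.04  0.03] t 13.13
```

Turning smoothly, force about 3 N. Continuing.

Call:
arm_command(rot=[[1.5,-0.08,0],[1.5,-0.06,0],[1.5,-0.05,0],[1.5,-0.05,0],[0,0,0]], slide=[[0,1.4,-0.2],[0,1.4,-0.2],[0,1.4,-0.2],[0,1.4,-0.1],[0,0,0]], gripper=[5,5,5,5,5])

```text
clock: 13.55
eef_pos: [530.3, 134.5, 30.9]
tool_rot: [-3.139, -0.073, -1.63]
force: [0.5, 2.0, -2.7]
width: 23.2
```

```bash
python3 turn.py 1.5; python3 -c "
from h import *
bolt(0)"
```

```text
r tool [-0.1 -0.7 54.2] t 13.55
dev from level [-4.18  0.09 -0.08]
-2.68 [529.6 135.8  31.1] step [-0.78  1.35  0.17]
-1.18 [529.6 137.2  31. ] step [ 0.08  1.41 -0.05]
0.0 [529.7 138.4  31. ] step [ 0.06  1.11 -0.01]
0.0 [529.7 138.4  31. ] step [0. 0. 0.]
0.0 [529.7 138.4  31. ] step [0. 0. 0.]
th 0 back 0 target [529.7 138.4  29. ] rot [ 4.18 -0.09  0.08] slide [-0.6  3.9 -1.9] tz [-0.  0. -1.] w 23.2 F [ 0.5  2.  -2.7] T [ 0.5  -0.    0.01] t 13.55
```

Call:
arm_command(rot=[[1.4,-0.05,0],[1.4,-0.03,0],[1.2,0,0],[0,0,0],[0,0,0]], slide=[[0,1.3,0],[0,1.3,0],[0,1.2,0],[0,0,0],[0,0,0]], gripper=[5,5,5,5,5])

```text
clock: 13.97
eef_pos: [530.4, 138.4, 30.7]
tool_rot: [-3.141, -0.0, -1.63]
force: [0.2, 1.2, -0.9]
width: 23.1
```

```bash
python3 turn.py 1.5|head -2; python3 -c "
from h import *
bolt(0); snap('wrist','w11');snap('top','t11');snap('side','s11')
st=telemetry.read_state();print(st['eef_pos'],st['tool_rot'])"; python3 m7.py w11; python3 m6.py w11|head -1
```

```text
r tool [-0.2 -0.7 54.3] t 13.9667
dev from level [-0.03 -0.01 -0.06]
th 0 back 0 target [529.7 138.4  29. ] rot [0.03 0.01 0.06] slide [-0.7 -0.1 -1.7] tz [-0.  0. -1.] w 23.1 F [ 0.2  1.2 -0.9] T [ 0.13 -0.1  -0.01] t 13.97
[530.4108557  138.42417914  30.74477814] [-3.14121404e+00 -1.13440399e-03 -1.62949207e+00]
table 81811 [-7.0000e-04 -6.0000e-04  1.0347e+00] rms 0.6923573347545583
plates 10916 [-7.080000e-02  4.500000e-03  1.108817e+02] rms 1.886917340420723
20 894 [42.35 26.15  7.42] [0.27610383 8.74785368]
32 889 [42.52 38.07  7.31] [-0.03432597  8.74420516]
44 852 [42.56 49.75  7.3 ] [-0.06161267  8.72407916]
56 813 [42.79 61.96  7.21] [-1.43685961  8.62193845]
68 758 [42.84 73.69  7.2 ] [-1.15618497  8.64319747]
80 740 [42.72 85.76  7.16] [0.39050669 8.56350997]
92 141 [44.3  93.37  5.39] [-1.887298  8.135427]
head -13 287 [  0.92 -10.89  12.26] [ 9.  12.3 13.1]
head -10 442 [ 1.08 -8.49 12.27] [11.  12.3 13.2]
head -7 437 [ 0.66 -5.56 12.36] [11.3 12.4 13.2]
head -4 443 [ 0.43 -2.55 12.29] [11.3 12.3 13.2]
head -1 443 [ 0.32  0.49 12.29] [11.3 12.3 13.3]
head 2 439 [ 0.44  3.51 12.26] [11.3 12.3 13.1]
head 5 439 [ 0.86  6.5  12.25] [11.2 12.2 13.1]
head 8 457 [ 1.    9.48 12.22] [10.5 12.2 13.1]
head 11 117 [ 0.43 11.39 12.23] [11.1 12.2 13.5]
spanner n 4820 y 150.30412244595368 231.80675449730208 z slope rad -0.005514742234407719 rms 1.4299948090558936 xy dir deg 3.6773967069052755
```

View pics/w11.png

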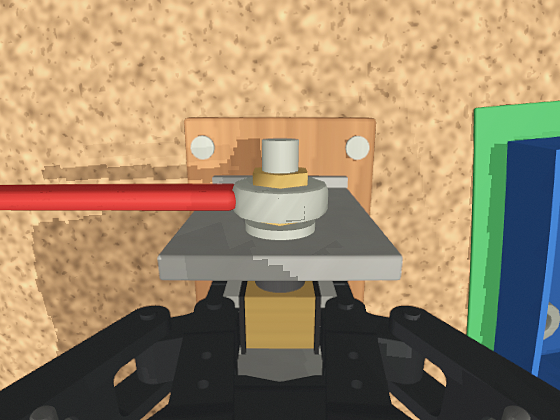

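View pics/s11.png

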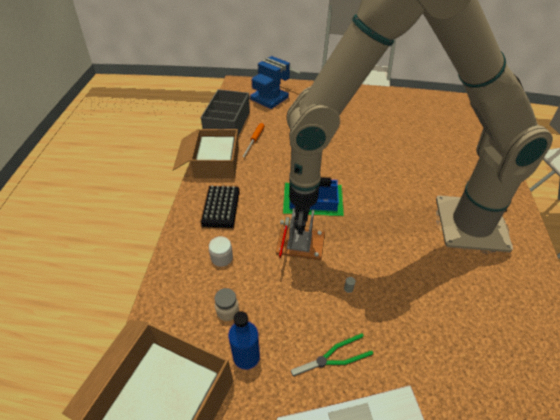

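Spanner slope about −0.004 rad, head top about −0.002 rad, still gripped. A short hold to check it stays before I hand in.

Call:
arm_command(rot=[[0.1,0,0],[0,0,0],[0,0,0],[0,0,0],[0,0,0]], slide=[[0,0,0],[0,0,0],[0,0,0],[0,0,0],[0,0,0]], gripper=[5,5,5,5,5])

```text
clock: 14.53
eef_pos: [530.4, 138.4, 30.8]
tool_rot: [-3.141, -0.001, -1.629]
force: [-0.4, 0.4, -0.7]
width: 23.1
```

Call:
arm_command(rot=[[0,0,0],[0,0,0],[0,0,0],[0,0,0],[0,0,0]], slide=[[0,0,0],[0,0,0],[0,0,0],[0,0,0],[0,0,0]], gripper=[5,5,5,5,5])

```text
clock: 14.95
eef_pos: [530.4, 138.4, 30.7]
tool_rot: [-3.141, -0.001, -1.629]
force: [0.2, 0.3, -0.0]
width: 22.8
```

```bash
python3 turn.py 1.5|head -2; python3 -c "
from h import *
bolt(0); snap('wrist','w12');im=snap('top','t12')[0]
a=load('top0')[0]
cv2.imwrite('pics/t12b.png',im[:,:,::-1])"; python3 m7.py w12; python3 m6.py w12|head -1
```

```text
r tool [-0.2 -0.7 54.3] t 14.95
dev from level [-0.09 -0.03  0.  ]
th 0 back 0 target [529.7 138.4  29. ] rot [ 0.09  0.03 -0.  ] slide [-0.7 -0.  -1.7] tz [-0.  0. -1.] w 22.8 F [ 0.2  0.3 -0. ] T [ 0.09 -0.05 -0.11] t 14.95
table 81873 [-7.0000e-04 -5.0000e-04  1.0269e+00] rms 0.690106727713469
plates 10926 [-7.040000e-02  3.900000e-03  1.109124e+02] rms 1.8824865093921759
20 903 [42.46 25.8   7.37] [0.46180982 8.72852542]
32 866 [42.68 38.08  7.3 ] [0.04482386 8.7395632 ]
44 805 [42.5  49.76  7.36] [0.08829391 8.67919853]
56 801 [42.67 61.96  7.18] [-0.80443252  8.6294065 ]
68 800 [42.71 73.94  7.14] [-1.13078736  8.50472556]
80 735 [42.68 86.03  7.05] [0.3047929  8.42885697]
92 144 [44.03 93.41  5.91] [-1.24226985  8.09567039]
head -13 280 [  1.13 -10.9   12.28] [10.8 12.3 13.3]
head -10 453 [ 0.64 -8.51 12.27] [10.9 12.3 13.2]
head -7 439 [ 0.64 -5.54 12.26] [11.3 12.3 13.1]
head -4 448 [ 0.36 -2.53 12.25] [11.3 12.3 13.1]
head -1 447 [ 0.58  0.5  12.27] [11.3 12.3 13.1]
head 2 444 [ 0.58  3.53 12.26] [11.2 12.3 13.2]
head 5 435 [ 0.68  6.53 12.22] [11.3 12.2 13.2]
head 8 458 [ 1.16  9.49 12.21] [ 9.1 12.2 13.1]
head 11 121 [ 0.46 11.41 12.2 ] [ 9.7 12.2 13.2]
spanner n 4812 y 150.28799091716004 231.89257481309107 z slope rad -0.0066181583236084385 rms 1.4010822468620083 xy dir deg 3.558527884021904
```

View pics/t12.png

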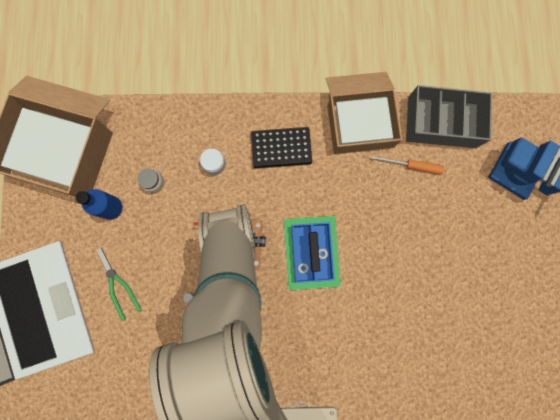

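Stable: the caddy is square on the mat with both washers in it (302,268 and 322,254), nothing else has moved, and the head is held level. Handing in.

```bash
python3 -c "
from h import *
print(ctrl.finish_job())"
```

```text
the job is handed in; nothing more can be done
None
```

The job is done and handed in at about 15 s. The caddy is on the mat, and the bolt head is still gripped with the spanner level.

- **Caddy:** I lifted it by its grip bar, carried it level and released it on the mat. Measured afterwards, it was within 1 mm and about 0.1° of the mat's centre and angle. Both washers are still in their compartments.
- **Bolt:** It had sagged to −0.30 rad, its lower stop. I gripped the head in line with its flats and turned it back, with at most about 3 N of force. After a hold of about 1 s, the spanner measured −0.005 to −0.007 rad and the top of the head about −0.003 rad. I did not touch the spanner, and nothing else appears to have moved in the last top picture.

**Checks that disagreed:**
- **Finger ends:** The wrist camera showed the fingers ending about 35 mm behind the reported TCP, not at it. My first close on the bar therefore shut in free air above it. I used the measured offset from then on.
- **Finger opening:** The reported opening reads about 1 mm under the known sizes: about 21 on the 22 mm bar, and about 23 on the 24 mm head.
- **Socket:** In the last top picture the socket is partly behind the arm. The side view taken after the turn showed it standing where it was.

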